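# Let down the ratchet prop on the workshop bench

### The job

Let down the raised arm of the ratchet prop stand: press the tail of its pawl all the way down so that the pawl swings free of the teeth, then push the arm down past the teeth until it lies level on its rest, and last press the pawl's nose fully back down into the teeth. Only press and push with the fingertips: do not pull the arm up, and leave everything else standing on the bench where it is.

Things in the scene. Friction and masses are not known exactly. Their poses are not given: they have to be found in the camera images.
- prop: the ratchet prop stand, bolted to the bench: a grey base plate 315 x 110 x 10 mm with two upright cheeks (32 mm either side of the middle at most). Origin on the bench right below the arm's hinge; x points along the base towards the free end of the arm, y to the left of that, z up. The pawl lies on the -x side of the hinge; a dark rest block stands at x = 140 mm. The plate runs from x = -135 to 180 mm
- prop_hinge (a point): the arm's hinge, on the stand, 65 mm above the bench; the hinge line runs along the stand's y
- lift_arm (a joint): angle of the steel arm (30 mm wide, 14 mm thick, 165 mm long from the hinge): 0 = leaning up as far as it goes, 1.25 rad above level; it grows as the arm swings down; 1.25 = level, down on its rest block. It starts raised at 0.10 to 0.40, its free end then up to 230 mm above the bench. The hinge is stiff (0.5 N m), so the arm stays where it is left; while the pawl is in the teeth, the arm cannot go down beyond about 0.45
- pad_top (a point): middle of the upper face of the rubber pad (46 mm along the arm, 48 mm wide) near the arm's free end, moving with the arm: 142 mm along the arm from the hinge and 17 mm above the arm's middle line. Its x points along the arm to the free end, its z out of the pad's upper face. With the arm down it is 82 mm above the bench
- pawl (a joint): angle of the pawl, a steel rocker lying along the stand's x over the toothed hub: 0 = its nose is fully down, hooked in the teeth; 0.35 rad = its tail fully pressed down and the nose swung up clear of the teeth. It has no spring: it is stiff (0.2 N m) and stays where it is left. Its pivot line runs along y, 58 mm on the -x side of the hinge, 101 mm above the bench
- pawl_tail (a point): middle of the upper face of the pawl's tail, a ribbed paddle 46 mm long, 38 mm wide at the end away from the arm, moving with the pawl: 50 mm on the -x side of the pawl's pivot and 18 mm above it when the pawl is at 0; pressing takes about 4 N and moves it 17 mm down
- pawl_nose (a point): middle of the upper face of the pawl's nose, a smooth pad 28 mm long, 34 mm wide above the toothed hub, moving with the pawl: 52 mm on the +x side of the pawl's pivot and 18 mm above it when the pawl is at 0 (119 mm above the bench), 18 mm higher when the pawl is free
- spark_plug: a spark plug standing upright, 25 mm across, 74 mm tall, loose; a bystander, to be left alone. Origin at its underside
- socket: a steel socket standing upright, 30 mm across, 45 mm tall, loose; a bystander, to be left alone. Origin at its underside
- screwdriver: a screwdriver lying on the bench, loose; a bystander, to be left alone. Origin at its underside
- mug: a white mug, 80 mm across, 95 mm tall, loose; a bystander, to be left alone. Origin at its underside
- spray_can: an aluminium can, 66 mm across, 190 mm tall, loose; a bystander, to be left alone. Origin at its underside
- wrench: a wrench lying on the bench, loose; a bystander, to be left alone. Origin at its underside
- bearing: a steel bearing ring lying flat, 62 mm across, 16 mm high, loose; a bystander, to be left alone. Origin at its underside

How it is judged:
By the outcome, as a careful person would: the job done as asked, in the order asked, and still so for the second after the job is handed in, with the robot touching nothing.
It also fails if it takes over 45 s, if anything falls off the work surface, if the arm or the gripper's body presses on something with over 40 N, if the wrist force passes 120 N, or if a joint passes its speed limit or range.

### The arm

A 6-joint arm with a two-finger parallel gripper is mounted at the origin on the work surface. World frame = base frame: x ahead of the robot, y to its left, z up, the work surface at z = 0. Lengths are in m, angles in rad, forces in N, time in s.
With the tool pointing down it reaches from about 0.4 to 0.825 m from the base axis. Payload 7 kg.
Tool frame: the origin (TCP) lies at the very end of the fingers, on their centre line; the grasp point (between the pads) lies 19 mm behind it; z points along the fingers, x is the direction in which the jaws open and shut, and the axes are right-handed (so a half turn about z gives the same grasp; the last joint's range is limited). The gripper opens to 88 mm and grips with 3 to 60 N. Pads are 19 mm wide; open, the fingers measure 130 mm over their backs; the gripper's body (78 mm by 193 mm) begins 47 mm behind the grasp point.
Start: joints at [1.497, 0.359, 0.012, 0, -1.224, -0.288], TCP at [0.239, 0.631, 0.227] pointing down, gripper open.
Joint ranges: [-3.07, 3.07], [-1.43, 2.12], [-1.02, 1.25], [-3.03, 1.67], [-3.05, -0], [-3.03, 3.03]. Speed limits (rad/s): [2.39, 2.39, 3.01, 3.14, 3.14, 3.14].

### API

Orientations are given as [roll, pitch, yaw] about the fixed x, y, z axes, in that order (R = Rz(yaw) Ry(pitch) Rx(roll)).
In Python, from station import telemetry, grab_frame, arm, regions_of, pinpoint gives the robot as it stands. The module is installed in compiled form; this text tells all that it offers.
- The arm moves only by the shell command python3 -m inch 'ROWS' [FORCE]. ROWS is text: rows parted by semicolons, each of 7 numbers parted by spaces: the opening, from 0 (shut) to 1 (fully open), then the shift along the world's x, y, z in cm, then the turn, a rotation vector about the world's x, y, z in degrees. A call has 1 to 12 rows; each row is the pose to reach, as a shift and turn from the pose measured when the call began; what a row does not reach only later rows make up. A row lasts 1/8 s, in which the tool goes at most 62.5 mm and 10.7 degrees, less where a joint would pass 70% of its speed; a pose out of reach is approached as far as the arm can. A call with a gripper value outside its range is refused whole. The fingers move at their own pace and stop on an object; FORCE is the grip in N (left out, the last holds). Time passes only in rows, so rows that repeat a pose let the fingers close. It gives the time, the measured TCP pose, the force and the opening at its end, in the units of the state.
- telemetry.get_state(): the state, without advancing time (a new reading comes with each control period).
- grab_frame(name): name is "scene" or "top" or "wrist"; returns a dict with "pixels" (420x560x3 uint8, red, green, blue), "fx", "fy", "cx", "cy" (pixels), "R" (3x3) and "t" (3): a world point X has camera coordinates R X + t. Camera axes: x right, y down, z forward; pixel columns grow to the right and rows downward; lengths in m; the calibration is good to about 2 mm. A picture is of the moment at which its call begins. There is no depth.
- arm.job_done(): hands the job in, once; it reports no verdict.
Trained networks look in the newest picture that a camera, given by its name, has taken for a name from the list of things; names that differ only in an ending like _2 or _b are one class to them, and where a whole thing is asked for, a point or a joint stands for the part that bears it (a point fixed in the world has none). Each returns a list of dicts, best first, with "p" (0 to 1); they miss things now and then, are a little off and sometimes report something else, mostly with a low value. They report only what shows in the picture. A call takes as long as a camera call.
- regions_of(camera, name): "pixels" (420x560 bool, what is visible of it) and "bbox" ([left, top, right, bottom] in pixels, round what is visible of it).
- pinpoint(camera, name): "location" ([column, row] in pixels: a listed point, or the origin of a listed thing).
The state is a dict: "t": time; "q": joint angles; "qd": joint speeds; "joint_efforts": joint torques, N m; "eef_pos": TCP position; "ee_rot": TCP orientation; "force": force on the tool from outside, world axes, zero at the start; "moment": the same for the moment, N m; "width": finger opening in m.
Only numpy, scipy, OpenCV 4.12 (cv2) and the standard library are available. Lean on these libraries where they do the work, as an engineer would, in place of code of your own. Each camera call takes 0.05 s, during which the arm holds its last target. There are 200 camera calls.

## Working session

There is one attempt and no reset: what is moved stays moved. The work goes in short steps, Python scripts to look and compute and a shell command to move; the robot and the scene stay as the last step left them, time stands still between calls to the robot, and variables do not carry over. Pictures are saved under pics/ and viewed, about 8 in all and at most 12, crops included, and the job is handed in when it is done.

```bash
mkdir -p pics; cat > h.py <<'E'
import numpy as np, cv2
from station import telemetry, grab_frame, arm, regions_of, pinpoint
def tri(obs):
    A=[];b=[]
    for f,(u,v) in obs:
        R=np.array(f["R"]);t=np.array(f["t"])
        for k,(c,fo,p) in enumerate(((f["cx"],f["fx"],u),(f["cy"],f["fy"],v))):
            a=(p-c)/fo
            A.append(R[k]-a*R[2]);b.append(a*t[2]-t[k])
    s=np.linalg.lstsq(np.array(A),np.array(b),rcond=None)
    return s[0],s[1]
def proj(f,X):
    c=np.array(f["R"])@X+np.array(f["t"]);return f["fx"]*c[0]/c[2]+f["cx"],f["fy"]*c[1]/c[2]+f["cy"]
def onz(f,p,z):
    R=np.array(f["R"]);C=-R.T@np.array(f["t"]);d=R.T@np.array([(p[0]-f["cx"])/f["fx"],(p[1]-f["cy"])/f["fy"],1])
    return C+d*(z-C[2])/d[2]
def save(f,n): cv2.imwrite("pics/"+n,cv2.cvtColor(f["pixels"],cv2.COLOR_RGB2BGR))
E
python3 - <<'E'
from h import *
s=telemetry.get_state();print(s["t"],s["eef_pos"],s["ee_rot"],s["width"],s["force"])
F={c:grab_frame(c) for c in("scene","top","wrist")}
ims=[F[c]["pixels"] for c in F]
for c in F: save(F[c],c+"0.png")
P={}
for n in("prop","prop_hinge","pad_top","pawl_tail","pawl_nose"):
    o=[]
    for c in F:
        r=pinpoint(c,n)
        if r: print(n,c,[(np.round(x["location"],1),round(x["p"],2)) for x in r[:2]]); 
        if r and r[0]["p"]>.4:o.append((F[c],r[0]["location"]))
    if len(o)>1:
        print(n,np.round(tri(o)[0],4),tri(o)[1]); 
        for i in range(len(o)):
            if len(o)>2: print("  wo",i,np.round(tri(o[:i]+o[i+1:])[0],4))
for n in("spark_plug","socket","screwdriver","mug","spray_can","wrench","bearing"):
    for c in("top","scene"):
        r=pinpoint(c,n)
        if r: print(n,c,np.round(onz(F[c],r[0]["location"],0),3),round(r[0]["p"],2))
E
```

```text
0.0 [0.2387896  0.63080511 0.22562551] [-3.14139541e+00 -1.71302706e-03 -1.93267461e+00] 0.08728789763926689 [-0.71431033  0.28407169  0.39894876]
prop scene [(array([245.8, 245.6]), 0.94)]
prop top [(array([314.1, 223.9]), 0.96)]
prop [ 0.5514 -0.1003  0.0087] [2.00959873e-06]
prop_hinge scene [(array([245.6, 229.5]), 0.65)]
prop_hinge top [(array([313.1, 224. ]), 0.67)]
prop_hinge [ 0.547  -0.093   0.0693] [3.7805688e-06]
pad_top scene [(array([262.5, 182.6]), 0.81), (array([282.6, 257.8]), 0.32)]
pad_top top [(array([291.7, 221.4]), 0.78)]
pad_top [ 0.5435 -0.0207  0.2005] [0.00017324]
pawl_tail scene [(array([204.1, 229.5]), 0.85), (array([404.3, 172.8]), 0.65)]
pawl_tail top [(array([341.1, 228.9]), 0.83)]
pawl_tail [ 0.5238 -0.1929  0.1181] [8.17536146e-05]
pawl_nose top [(array([316.8, 229.6]), 0.93)]
spark_plug top [ 0.443 -0.166  0.   ] 0.55
spark_plug scene [ 0.443 -0.168  0.   ] 0.51
socket top [ 0.628 -0.044  0.   ] 0.5
socket scene [ 0.63  -0.049  0.   ] 0.45
screwdriver top [0.433 0.01  0.   ] 0.5
screwdriver scene [0.443 0.005 0.   ] 0.46
mug top [0.6   0.501 0.   ] 0.96
mug scene [0.601 0.491 0.   ] 0.81
spray_can top [ 0.676 -0.381  0.   ] 0.74
wrench top [ 0.447 -0.481  0.   ] 0.67
wrench scene [ 0.435 -0.489  0.   ] 0.77
bearing top [0.782 0.061 0.   ] 0.49
bearing scene [0.783 0.054 0.   ] 0.56
```

```bash
python3 - <<'E'
import cv2
a=cv2.imread("pics/scene0.png")[130:330,130:400];b=cv2.imread("pics/top0.png")[130:330,200:470]
cv2.imwrite("pics/c0.png",cv2.resize(cv2.vconcat([a,b]),None,fx=1.5,fy=1.5,interpolation=cv2.INTER_CUBIC))
E
```

```text
(no output)
```

View pics/c0.png

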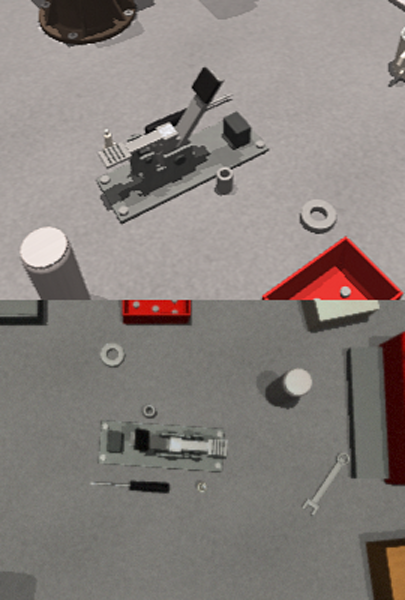

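View pics/scene0.png

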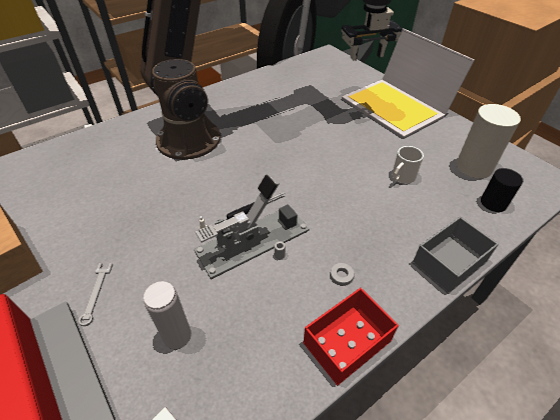

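The stand lies with its +x roughly along world +y, with the tail at crop pixel (115,155) in the scene view and the spark plug close to it. Next I'll go over it with the fingers shut and measure from the wrist camera.

```bash
python3 -m inch '0 0 0 6 0 0 0; 0 6 -12 17 0 0 -10; 0 12 -24 17 0 0 -20;0 18 -36 17 0 0 -30;0 24 -48 17 0 0 -40;0 30 -60 17 0 0 -50;0 30 -72 17 0 0 -60;0 30 -75 17 0 0 -70;0 30 -75 17 0 0 -73;0 30 -75 17 0 0 -73;0 30 -75 17 0 0 -73;0 30 -75 17 0 0 -73'
cat > m.py <<'E'
from h import *
import sys
F={c:grab_frame(c) for c in("scene","top","wrist")}
save(F["wrist"],sys.argv[1])
for n in("prop","prop_hinge","pad_top","pawl_tail","pawl_nose"):
    o=[]
    for c in F:
        r=pinpoint(c,n)
        if r and r[0]["p"]>.4:
            o.append((F[c],r[0]["location"]));print(n,c,np.round(r[0]["location"],1),round(r[0]["p"],2))
    if len(o)>1:
        print(n,np.round(tri(o)[0],4),"res mm",np.sqrt(tri(o)[1])*1000)
        if len(o)>2:
            for i in range(3): print("  wo",i,np.round(tri(o[:i]+o[i+1:])[0],4))
r=regions_of("wrist","prop")
if r: print(r[0]["bbox"],r[0]["p"])
E
python3 m.py w1.png
```

```text
t: 3.1
eef_pos: [0.4933, 0.0127, 0.3893]
ee_rot: [3.141, 0.001, 3.077]
force: [2.1, 0.2, 1.1]
width: 0.0006
prop scene [246.3 246.3] 0.94
prop top [313.6 228.5] 0.74
prop [ 0.5371 -0.096  -0.0134] res mm [4.45787497]
prop_hinge scene [244.1 230.4] 0.56
prop_hinge top [314.7 225.1] 0.82
prop_hinge wrist [240.7  94.5] 0.82
prop_hinge [ 0.5401 -0.0945  0.0598] res mm [7.85144208]
  wo 0 [ 0.5435 -0.0961  0.0217]
  wo 1 [ 0.5365 -0.092   0.0547]
  wo 2 [ 0.5438 -0.0978  0.0657]
pad_top scene [262.3 184.1] 0.65
pad_top wrist [228.4 150.5] 0.76
pad_top [ 0.5415 -0.0293  0.1981] res mm [2.38894235]
pawl_tail scene [201.6 231.1] 0.59
pawl_tail top [343.4 230.2] 0.58
pawl_tail [ 0.52   -0.2003  0.1133] res mm [7.06408889]
pawl_nose scene [239.2 215.6] 0.7
pawl_nose top [317.1 226.5] 0.54
pawl_nose wrist [234.5  89.3] 0.68
pawl_nose [ 0.5359 -0.0998  0.1203] res mm [7.04250377]
  wo 0 [ 0.5304 -0.0939  0.1904]
  wo 1 [ 0.5358 -0.0983  0.1194]
  wo 2 [ 0.5353 -0.1027  0.1211]
[204.4, 0.0, 277.5, 203.4] 0.86
```

View pics/w1.png

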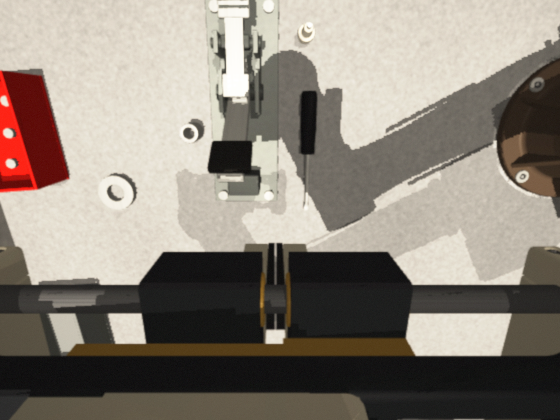

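The wrist view shows the stand at columns 205–278, cut off at the top edge. The arm hadn't finished its travel, so I'll go on over the stand and measure again.

```bash
python3 -m inch '0 3 -6 3 0 0 0;0 4.5 -9 4 0 0 0;0 4.5 -9 4 0 0 0;0 4.5 -9 4 0 0 0;0 4.5 -9 4 0 0 0'
python3 m.py w2.png
python3 - <<'E'
from h import *
f=grab_frame("wrist");r=regions_of("wrist","prop")[0]
b=(r["pixels"]).astype(np.uint8)
c=max(cv2.findContours(b,0,2)[0],key=cv2.contourArea)
box=cv2.boxPoints(cv2.minAreaRect(c)); P=np.array([onz(f,p,.01) for p in box]);print(np.round(P,4))
g=grab_frame("top");r=regions_of("top","prop")[0];c=max(cv2.findContours(r["pixels"].astype(np.uint8),0,2)[0],key=cv2.contourArea)
print(np.round([onz(g,p,.01) for p in cv2.boxPoints(cv2.minAreaRect(c))],4))
E
```

```text
t: 4.68
eef_pos: [0.5377, -0.0746, 0.4285]
ee_rot: [3.142, -0.0, 3.077]
force: [0.3, -0.2, 0.6]
width: -0.0001
prop scene [247.3 246.4] 0.88
prop top [315.5 226.1] 0.89
prop wrist [274.7 142. ] 0.65
prop [ 0.5423 -0.0969 -0.0047] res mm [12.66221132]
  wo 0 [ 0.5377 -0.1002  0.0802]
  wo 1 [ 0.5372 -0.0897 -0.0185]
  wo 2 [ 5.467e-01 -1.006e-01 -3.000e-04]
prop_hinge scene [245.5 228.8] 0.62
prop_hinge top [314.  226.5] 0.93
prop_hinge wrist [273.1 146.2] 0.63
prop_hinge [ 0.5396 -0.093   0.065 ] res mm [3.27247144]
  wo 0 [ 0.5385 -0.0942  0.0792]
  wo 1 [ 0.5396 -0.0915  0.0637]
  wo 2 [ 0.5398 -0.0933  0.0652]
pad_top scene [263.8 183.3] 0.92
pad_top wrist [274.  207.3] 0.97
pad_top [ 0.5418 -0.0287  0.199 ] res mm [2.38115413]
pawl_tail scene [205.4 233. ] 0.62
pawl_tail top [344.9 228.7] 0.67
pawl_tail wrist [276.7  68.7] 0.77
pawl_tail [ 0.5276 -0.2017  0.1134] res mm [3.47616675]
  wo 0 [ 0.5274 -0.2045  0.0991]
  wo 1 [ 0.5279 -0.202   0.1139]
  wo 2 [ 0.5279 -0.2004  0.1129]
pawl_nose scene [241.9 214. ] 0.97
pawl_nose wrist [275.5 150.5] 0.63
pawl_nose [ 0.5351 -0.0935  0.1215] res mm [1.25084555]
[245.0, 54.5, 310.8, 236.1] 0.82
[[ 0.609   0.0808  0.01  ]
 [ 0.579  -0.2385  0.01  ]
 [ 0.4724 -0.2316  0.01  ]
 [ 0.4832  0.0889  0.01  ]]
[[ 0.5472 -0.1598  0.01  ]
 [ 0.5467 -0.2397  0.01  ]
 [ 0.4784 -0.2381  0.01  ]
 [ 0.4789 -0.1586  0.01  ]]
```

View pics/w2.png

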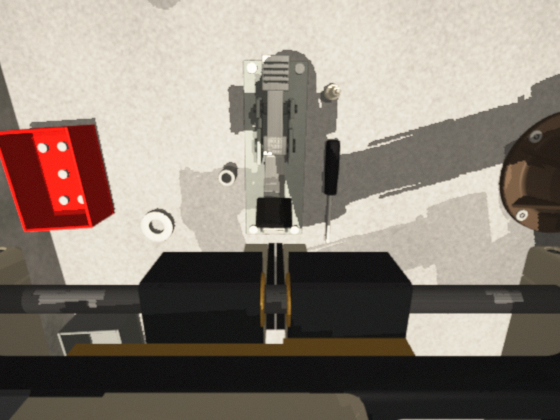

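Measured (m): hinge (0.540, -0.093, 0.065), tail (0.528, -0.201, 0.113), nose z 0.12 and pad (0.542, -0.029, 0.199), with a stand yaw of about 85°. All agree with the stated sizes. Next I'll go above the tail.

```bash
python3 -m inch '0 -.4 -6 0 0 0 0;0 -0.9 -13 0 0 0 0;0 -.9 -13 -6 0 0 0;0 -.9 -13 -12 0 0 0;0 -.9 -13 -18 0 0 0;0 -.9 -13 -24 0 0 0;0 -.9 -13 -28 0 0 0;0 -.9 -13 -28 0 0 0;0 -.9 -13 -28 0 0 0;0 -.9 -13 -28 0 0 0'
python3 m.py w3.png
```

```text
t: 7.08
eef_pos: [0.5306, -0.2054, 0.151]
ee_rot: [-3.141, 0.004, 3.077]
force: [-0.1, -0.5, -0.2]
width: 0.0004
prop scene [244.6 244.2] 0.64
prop top [314.8 224.5] 0.6
prop wrist [275.3 284.5] 0.66
prop [ 0.5433 -0.1013  0.0076] res mm [9.58928992]
  wo 0 [ 0.5428 -0.1022  0.0096]
  wo 1 [ 0.5368 -0.0964 -0.002 ]
  wo 2 [ 0.5489 -0.1024  0.014 ]
prop_hinge scene [244.  229.7] 0.89
prop_hinge top [310.8 221.4] 0.59
prop_hinge [ 0.5523 -0.0916  0.0737] res mm [13.45746755]
pad_top scene [262.8 186.1] 0.9
pawl_tail scene [204.9 229.9] 0.7
pawl_tail wrist [275.  242.7] 0.86
pawl_tail [ 0.5292 -0.2011  0.1247] res mm [2.69506189]
pawl_nose scene [239.6 214.7] 0.83
[221.6, 167.8, 335.0, 342.4] 0.84
```

View pics/w3.png

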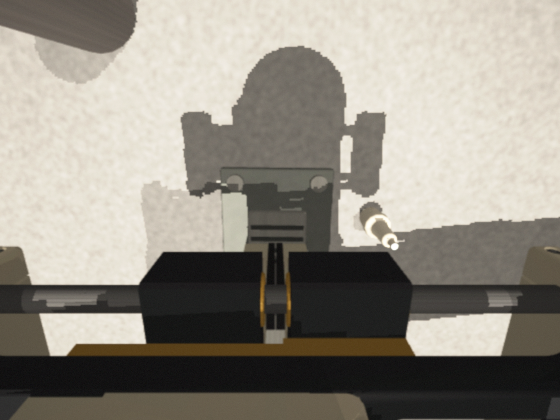

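The shut fingertips are centred over the ribbed tail (columns 248–305, fingers at 275), and the spark plug is well clear to the right. I'll press now.

```bash
python3 -m inch '0 0 0 -2 0 0 0;0 0 0 -3 0 0 0;0 0 0 -3.6 0 0 0;0 0 0 -4.2 0 0 0;0 0 0 -4.7 0 0 0;0 0 0 -4.7 0 0 0'
```

```text
t: 8.78
eef_pos: [0.5294, -0.2066, 0.1029]
ee_rot: [-3.14, 0.001, 3.077]
force: [-2.5, -6.9, 6.9]
width: 0.0006
```

```bash
python3 -m inch '0 0 0 -.4 0 0 0;0 0 0 -.4 0 0 0'; python3 -m inch '0 0 0 -.4 0 0 0;0 0 0 -.4 0 0 0';python3 -m inch '0 0 0 -.4 0 0 0;0 0 0 -.4 0 0 0'
```

```text
t: 9.02
eef_pos: [0.5298, -0.2073, 0.1019]
ee_rot: [-3.138, 0.002, 3.078]
force: [-8.5, 2.1, 23.4]
width: 0.0003
t: 9.28
eef_pos: [0.5302, -0.2078, 0.1016]
ee_rot: [-3.137, 0.004, 3.08]
force: [-10.0, 3.4, 29.4]
width: 0.0002
t: 9.52
eef_pos: [0.5306, -0.2083, 0.1014]
ee_rot: [-3.135, 0.006, 3.081]
force: [-10.7, 4.2, 30.1]
width: 0.0005
```

Hard stop reached: 30 N with no further motion. I'll lift off and check the nose height.

```bash
python3 -m inch '0 0 0 5 0 0 0;0 0 0 10 0 0 0;0 .8 6 14 0 0 0;0 .8 11 15 0 0 0;0 .8 13 15 0 0 0;0 .8 13 15 0 0 0;0 .8 13 15 0 0 0'; python3 m.py w4.png; python3 -c "
from h import *
f=grab_frame('scene');cv2.imwrite('pics/s4.png',cv2.resize(cv2.cvtColor(f['pixels'],cv2.COLOR_RGB2BGR)[150:290,170:350],None,fx=4,fy=4))"
```

```text
t: 10.4
eef_pos: [0.5385, -0.0785, 0.2513]
ee_rot: [-3.135, 0.006, 3.081]
force: [-0.0, 1.0, -0.1]
width: 0.0003
prop scene [248.8 247.6] 0.75
prop top [312.4 224.4] 0.95
prop wrist [213.3 202.5] 0.64
prop [ 0.5811 -0.088   0.0566] res mm [60.03839425]
  wo 0 [ 0.5583 -0.091   0.2056]
  wo 1 [ 0.6037 -0.0929  0.0755]
  wo 2 [ 0.5513 -0.0932 -0.0063]
prop_hinge scene [243.6 229.4] 0.92
prop_hinge top [314.5 225.1] 0.94
prop_hinge [ 0.5432 -0.0976  0.0692] res mm [1.17443436]
pad_top scene [261.3 182.2] 0.59
pad_top wrist [274.1 285. ] 0.76
pad_top [ 0.5413 -0.0344  0.2061] res mm [0.82139002]
pawl_tail scene [204.9 237.6] 0.84
pawl_tail top [344.5 226.9] 0.55
pawl_tail wrist [279.8  53.7] 0.86
pawl_tail [ 0.5306 -0.2037  0.1004] res mm [6.05929335]
  wo 0 [ 0.5284 -0.1871  0.2111]
  wo 1 [ 0.5272 -0.2044  0.0968]
  wo 2 [ 0.5335 -0.2033  0.1025]
pawl_nose scene [236.1 214.2] 0.78
pawl_nose top [313.9 224.4] 0.74
pawl_nose wrist [278.2 171.2] 0.67
pawl_nose [ 0.5359 -0.1013  0.1263] res mm [15.6703665]
  wo 0 [ 0.5397 -0.0947  0.0865]
  wo 1 [ 0.5333 -0.1071  0.1293]
  wo 2 [ 0.5373 -0.1004  0.1281]
[231.7, 34.1, 325.4, 252.8] 0.8
```

View pics/s4.png

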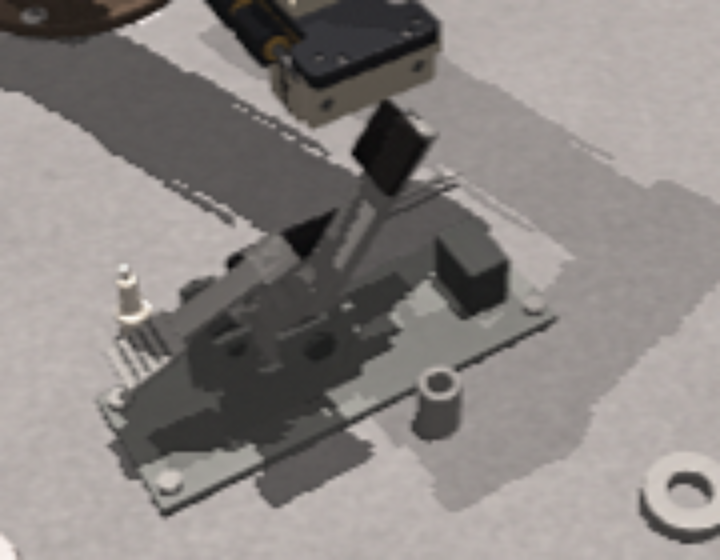

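The tail is down (measured z 0.100, from 0.118) and the nose is up. The arm hasn't moved. Next I'll push the pad along its arc.

```bash
python3 -m inch '0 0 0 -3 0 0 0;0 0 0 -5 0 0 0;0 0.1 2 -5.5 0 0 0;0 .2 4 -6 0 0 0;0 .3 5.3 -6.7 0 0 0;0 .4 6.5 -7.6 0 0 0;0 .4 6.5 -7.6 0 0 0'; python3 -c "
from h import *
f=grab_frame('scene');cv2.imwrite('pics/s5.png',cv2.resize(cv2.cvtColor(f['pixels'],cv2.COLOR_RGB2BGR)[150:290,170:350],None,fx=3,fy=3))
print(pinpoint('scene','pad_top')[:1])"
```

```text
t: 12.28
eef_pos: [0.5424, -0.0125, 0.1746]
ee_rot: [-3.135, 0.005, 3.082]
force: [0.5, 0.1, 0.9]
width: 0.0007
[{'location': [270.4, 183.8], 'p': 0.7}]
```

View pics/s5.png

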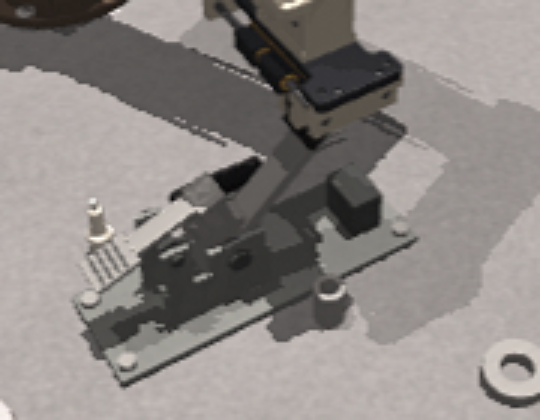

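The arm has been pushed down to about 45° with the finger on the pad and almost no force. I'll continue.

```bash
python3 -m inch '0 .1 1.2 -1.3 0 0 0;0 .2 2.4 -2.7 0 0 0;0 .3 3.4 -4.4 0 0 0;0 .4 4.2 -6.1 0 0 0;0 .4 4.7 -7.8 0 0 0;0 .4 4.8 -8.7 0 0 0;0 .4 4.8 -9.1 0 0 0;0 .4 4.8 -9.1 0 0 0'; python3 -m inch '0 0 0 -.4 0 0 0;0 0 0 -.4 0 0 0'
```

```text
t: 13.38
eef_pos: [0.5461, 0.0347, 0.0839]
ee_rot: [-3.135, 0.005, 3.081]
force: [0.2, 0.5, 0.5]
width: 0.0009
t: 13.62
eef_pos: [0.5465, 0.0347, 0.082]
ee_rot: [-3.135, 0.006, 3.082]
force: [-6.3, 2.1, 17.4]
width: 0.0006
```

```bash
python3 -m inch '0 0 0 -.4 0 0 0;0 0 0 -.4 0 0 0';python3 -m inch '0 0 0 -.3 0 0 0;0 0 0 -.3 0 0 0'; python3 -m inch '0 0 0 5 0 0 0;0 -.2 -2 10 0 0 0;0 -.2 -2 12 0 0 0;0 -.2 -2 12 0 0 0'; python3 m.py w6.png; python3 -c "
from h import *
f=grab_frame('scene');cv2.imwrite('pics/s6.png',cv2.resize(cv2.cvtColor(f['pixels'],cv2.COLOR_RGB2BGR)[150:290,170:350],None,fx=3,fy=3))"
```

```text
t: 13.88
eef_pos: [0.5467, 0.0347, 0.0817]
ee_rot: [-3.136, 0.008, 3.082]
force: [-15.0, 2.7, 34.2]
width: 0.0003
t: 14.12
eef_pos: [0.5467, 0.0347, 0.0818]
ee_rot: [-3.136, 0.01, 3.083]
force: [-12.3, 3.1, 28.2]
width: 0.0003
t: 14.62
eef_pos: [0.5454, 0.0145, 0.2039]
ee_rot: [-3.138, 0.014, 3.082]
force: [-0.5, -0.4, -1.0]
width: 0.0002
prop scene [248.  245.9] 0.89
prop top [314.1 227.7] 0.64
prop wrist [279.5  78.2] 0.57
prop [ 0.5382 -0.0953 -0.0105] res mm [9.61987411]
  wo 0 [ 0.5354 -0.095   0.0296]
  wo 1 [ 0.537  -0.0925 -0.0138]
  wo 2 [ 0.5412 -0.0954 -0.0078]
prop_hinge scene [245.5 229.8] 0.95
prop_hinge top [311.1 223.4] 0.76
prop_hinge [ 0.5475 -0.0893  0.0664] res mm [7.4619462]
pad_top scene [288.5 202.9] 0.86
pad_top top [415.4 251.4] 0.61
pad_top wrist [272.8 231.5] 0.55
pad_top [ 0.5741 -0.187   0.4342] res mm [306.41689267]
  wo 0 [ 0.4855 -0.2318  0.7815]
  wo 1 [0.5488 0.0463 0.087 ]
  wo 2 [ 0.5964 -0.2349  0.3961]
pawl_tail scene [205.  238.5] 0.79
pawl_tail top [344.2 225.8] 0.86
pawl_tail [ 0.5369 -0.2035  0.1025] res mm [4.65190781]
pawl_nose scene [237.6 211.3] 0.88
pawl_nose top [322.3 228. ] 0.53
pawl_nose wrist [275.5  37.5] 0.94
pawl_nose [ 0.5337 -0.1106  0.1398] res mm [11.90278826]
  wo 0 [ 0.5358 -0.1295  0.0227]
  wo 1 [ 0.5366 -0.1069  0.1415]
  wo 2 [ 0.5325 -0.1128  0.1411]
```

View pics/s6.png

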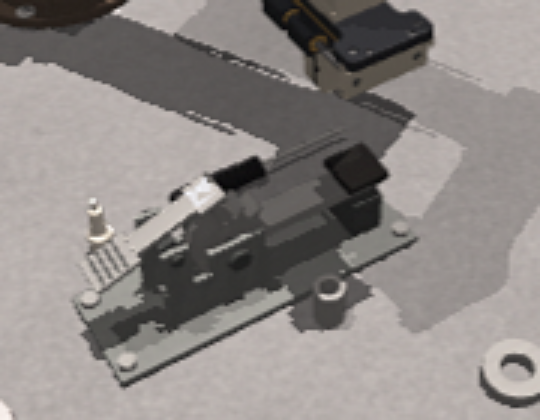

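The arm is level on its rest: the pad contacts at z 0.082 with a firm stop. The nose stands raised at about (0.536, -0.107, 0.141). I'll press it from above.

```bash
python3 -m inch '0 -.5 -6 0 0 0 0;0 -.9 -11.8 0 0 0 0;0 -.9 -11.8 -3 0 0 0;0 -.9 -11.8 -5 0 0 0;0 -.9 -11.8 -5 0 0 0';python3 -m inch '0 0 0 -1 0 0 0;0 0 0 -2 0 0 0;0 0 0 -2.8 0 0 0;0 0 0 -3.4 0 0 0;0 0 0 -3.4 0 0 0'
```

```text
t: 16.25
eef_pos: [0.5346, -0.1036, 0.1505]
ee_rot: [-3.136, 0.007, 3.082]
force: [0.6, 0.6, 0.2]
width: 0.0002
t: 16.88
eef_pos: [0.5357, -0.103, 0.1189]
ee_rot: [-3.136, 0.01, 3.084]
force: [-5.6, 6.6, 21.6]
width: 0.0003
```

```bash
python3 -m inch '0 0 0 -.4 0 0 0;0 0 0 -.4 0 0 0';python3 -m inch '0 0 0 -.3 0 0 0;0 0 0 -.3 0 0 0'; python3 -m inch '0 0 0 5 0 0 0;0 0 0 11 0 0 0;0 0 10 20 0 0 0;0 0 16 22 0 0 0;0 0 16 22 0 0 0;0 0 16 22 0 0 0;0 0 16 22 0 0 0'; python3 m.py w7.png; python3 -c "
from h import *
f=grab_frame('scene');cv2.imwrite('pics/s7.png',cv2.resize(cv2.cvtColor(f['pixels'],cv2.COLOR_RGB2BGR)[150:290,170:350],None,fx=4,fy=4))"
```

```text
t: 17.12
eef_pos: [0.5358, -0.1029, 0.1185]
ee_rot: [-3.135, 0.012, 3.085]
force: [-13.4, 8.1, 35.6]
width: 0.0005
t: 17.38
eef_pos: [0.5358, -0.1029, 0.1186]
ee_rot: [-3.135, 0.013, 3.086]
force: [-12.3, 7.1, 31.6]
width: 0.0003
t: 18.25
eef_pos: [0.5354, 0.0573, 0.3379]
ee_rot: [-3.134, 0.012, 3.088]
force: [-0.0, 0.1, 0.2]
width: 0.0007
prop scene [245.6 246.6] 0.95
prop top [313.5 228.1] 0.97
prop wrist [273.   54.3] 0.77
prop [ 0.536  -0.098  -0.0134] res mm [5.30172235]
  wo 0 [ 0.5339 -0.0955  0.0208]
  wo 1 [ 0.5351 -0.0978 -0.0146]
  wo 2 [ 0.5378 -0.0969 -0.0131]
prop_hinge scene [244.4 229.6] 0.94
prop_hinge top [314.2 227. ] 0.62
prop_hinge wrist [268.6  51.1] 0.64
prop_hinge [ 0.5375 -0.0941  0.06  ] res mm [2.68438105]
  wo 0 [ 0.5386 -0.0983  0.0278]
  wo 1 [ 0.5375 -0.0931  0.0597]
  wo 2 [ 0.5378 -0.095   0.0611]
pad_top scene [287.8 203.9] 0.86
pad_top top [273.9 224. ] 0.6
pad_top wrist [267.8 163.9] 0.75
pad_top [0.5468 0.0484 0.0808] res mm [3.91537525]
  wo 0 [0.5493 0.0526 0.0424]
  wo 1 [0.5468 0.0465 0.0822]
  wo 2 [0.5468 0.0497 0.0807]
pawl_tail scene [202.9 229.2] 0.65
pawl_tail top [342.8 227.9] 0.76
pawl_tail [ 0.5271 -0.1974  0.1257] res mm [8.32703658]
pawl_nose scene [240.3 211.9] 0.85
pawl_nose wrist [266.2  38.5] 0.8
pawl_nose [ 0.5361 -0.0956  0.131 ] res mm [4.11471016]
[231.1, 0.0, 312.2, 183.1] 0.89
```

View pics/s7.png

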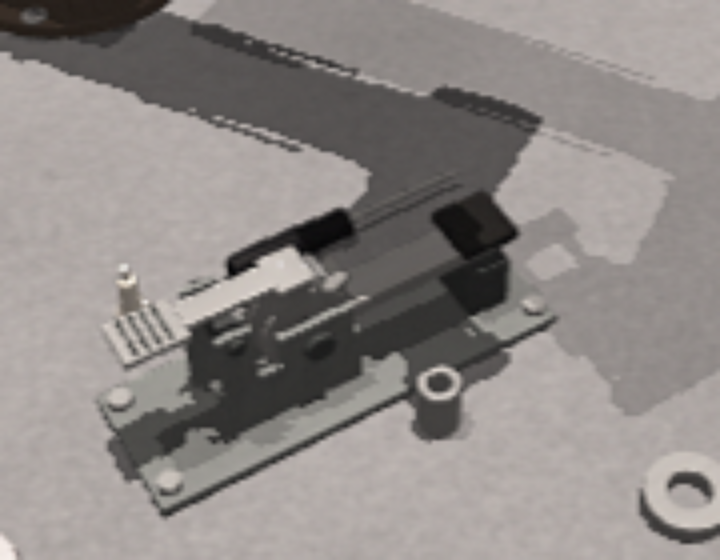

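The arm is level and the pawl is back down. The network's nose height (0.131) disagrees with the contact height (0.1185), so I'll compare the pawl directly with the first picture.

```bash
python3 - <<'E'
from h import *
a=cv2.imread("pics/scene0.png",0);f=grab_frame("scene");b=cv2.cvtColor(f["pixels"],cv2.COLOR_RGB2GRAY)
for n,(u,v) in {"tail":(203,232),"plug":(202,222),"socket":(280,250)}.items():
    t=b[v-9:v+10,u-10:u+11];m=cv2.matchTemplate(a[v-21:v+22,u-22:u+23],t,cv2.TM_CCOEFF_NORMED)
    _,p,_,l=cv2.minMaxLoc(m);print(n,"shift",l[0]-12,l[1]-12,round(p,3))
for n in("spark_plug","socket","screwdriver","mug","wrench","bearing","spray_can"):
    r=pinpoint("scene",n)
    if r: print(n,np.round(onz(f,r[0]["location"],0),3))
r=[pinpoint("scene","pawl_nose")[0]["location"] for _ in range(1)];print(r)
for z in(.119,.137): print(z,proj(f,np.array([.5362,-.099 if z<.13 else -.108,z])))
E
```

```text
tail shift 0 0 0.991
plug shift 0 0 0.993
socket shift 0 0 0.816
spark_plug [ 0.439 -0.171  0.   ]
socket [ 0.631 -0.042  0.   ]
screwdriver [ 0.448 -0.005 -0.   ]
mug [0.598 0.496 0.   ]
wrench [ 0.437 -0.494  0.   ]
bearing [0.783 0.04  0.   ]
spray_can [ 0.673 -0.37   0.   ]
[[240.3, 214.6]]
0.119 (np.float64(240.7249274540754), np.float64(215.7070221285416))
0.137 (np.float64(237.2319592154676), np.float64(212.56107758005015))
```

The tail sits exactly where it was in the first picture (0 px shift, 0.99 match). The nose pixel now fits z = 0.119, and the bystanders haven't moved. I'll hand it in.

```bash
python3 -c "
from station import arm; print(arm.job_done())"
```

```text
the job is handed in; nothing more can be done
None
```

I handed the job in after about 18.5 s of robot time. All three steps were done in order with shut fingertips. No verdict is reported.

- **Pawl tail:** I pressed it to its hard stop at about 30 N. Its measured height went from about 0.118 m to about 0.100 m, and the nose swung up.
- **Arm:** I pushed it along its arc onto the rest. It met a firm stop with the pad at 0.082 m, which is the stated height for the arm being down. Measured from the cameras afterwards, the pad is at 0.081 m.
- **Pawl nose:** I pressed it to its hard stop at 0.1185 m (119 mm stated). The tail then matched the first picture with no pixel shift.

**Checks that disagreed:** one network reading put the nose at 0.131 m. The contact height, the picture comparison and a repeat reading all contradicted it, so I treated it as noise.

**Other things on the bench:** The spark plug and socket matched the first picture with no pixel shift, though the socket match was weaker (0.82). For the others I have only network positions. These agree with the start to within about 15 mm; the bearing's differs by up to 21 mm. I took that as reading noise, because the gripper never went near it.

At hand-in the gripper was well above the stand, touching nothing, with wrist force near zero. The highest force reading along any axis was about 36 N.

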